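# Hold the muffler against the engine while the mechanic bolts it on

## Task

Set the screwdriver box's selector to the orange dot first. Then pick up the muffler and, without letting it go, press its brass face square and centred against the engine's exhaust flange, gently, until the red needle stands in the green stripe (about 10 N), and finish while holding it there steadily so that I can put the bolts in. Never shove harder than 25 N, and leave the other things on the bench alone.

Things in the scene. Friction and masses are not known exactly. Their poses are not given: they have to be found in the camera images.
- muffler: Muffler: upright steel box, 0.2-0.45 kg, 50 mm wide (y), 66 tall (z), 56 deep (x -28 to 28). Its +x side has a brass plate 46 wide, 36 tall: the mating face. On -x, three black louvres and a 16 mm tail pipe 12 mm long, low down. Origin: centre of underside. Starts standing on the bench, brass plate roughly away from the robot. Grasp across the width, 40-45 mm above its underside.
- muffler_face (a point): Centre of the muffler's brass mating face: 28 mm ahead (+x) of and 36 mm above the muffler's origin; axes parallel to the muffler's (x points out of the face).
- holder: Engine holder, fixed to the bench: blue plate 170 x 160 x 12 mm with a small chainsaw engine (grey and aluminium, finned, orange round cover at the back, black plug cap 152 mm above the bench) on a sprung carriage. x axis: pressing direction, from exhaust flange into engine. Origin on the bench, 85 mm behind the flange face when at rest.
- port (a point): Centre of the face of the engine's exhaust flange, a steel plate 50 mm wide, 40 tall, 8 thick, on the robot's side of the engine, 75 mm above the bench; free space below. Rides with the carriage. x points into the engine, z up. Finned block (84 mm wide, top at 119 mm) begins 42 mm behind this face.
- carriage (a joint): Travel of the engine's sprung carriage along the holder's +x, m: 0 at rest, stop at 0.025. Spring: 1 N per mm (0.010 = 10 N), little friction. On both sides a red needle of the carriage stands over a white gauge block of the holder (60 mm long, top 42 mm above the bench, 69 mm from the middle) with a green stripe covering 0.007 to 0.013.
- console: Control box of the electric screwdriver, fixed to the bench: grey, 120 x 110 x 55 mm, black top, five dots on an arc round the dial: the middle one bigger and orange, the others white. Origin: centre of underside, on the dial's axis; x axis points to the orange dot.
- dial (a joint): Torque selector on the box; grows clockwise seen from above. Detents at 0, 0.6, 1.2, 1.8, 2.4 rad; 1.2 is the orange dot. A detent pulls it in within about 0.2 rad; about 0.05 N m turns it. Starts below 0.75, in the detent at 0 or 0.6 (rarely balanced between them).
- dial_grip (a point): On the dial's axis, 82 mm above the bench, in its blue bar grip (46 mm long, 12 wide, from 60 to 90 mm above the bench, on a grey disc of 54 mm diameter). x axis along the bar towards the end with the white pointer line; turns with the dial (pointing along the box's x axis at 1.2 rad).
- boltdish: Bystander, leave alone: shallow red plastic dish, 75 x 75 x 18 mm, origin under its centre.
- bolt: Bystander, leave alone: steel bolt 32 mm long lying in the red dish, origin 5 mm below the axis at the head.
- driver: Bystander, leave alone: screwdriver with orange handle, lying, origin under its middle.
- filtercover: Bystander, leave alone: orange plastic air-filter cover, 90 x 75 x 47 mm, origin under its centre.
- greasejar: Bystander, leave alone: white plastic jar, 68 mm diameter, 80 mm tall, origin under its centre.
- spanner: Bystander, leave alone: steel open-ended spanner, lying, origin under its middle.
Not all that is in view belongs to the job. What is shaped like the muffler but blue is not meant. Leave any brown look-alike of the console alone.

How it is judged (in metres and radians):
On the way, in this order (a step that is already met when the one before it is completed fails the run):
1. the selector is at the orange dot while the muffler still stands on the bench (value of joint dial between 1.05 and 1.35 rad and height (world z) of muffler below 0.01 m), for 0.2 s.
2. the muffler is picked up, clear of the bench and of the engine (contact force between the fingers and muffler above 3 N and height (world z) of muffler above 0.02 m and contact force between muffler and holder below 0.5 N), for 0.2 s.
3. the muffler is pressed square on the exhaust flange, needle in the green (x of muffler_face in the frame of port between -0.004 and 0.004 m and y of muffler_face in the frame of port between -0.006 and 0.006 m and z of muffler_face in the frame of port between -0.006 and 0.006 m and angle between the x axis of muffler and the x axis of port, either way round below 0.12 rad and angle between muffler's own z axis and vertical below 0.12 rad and contact force between muffler and holder between 5 and 15 N and value of joint carriage between 0.006 and 0.014 m and contact force between the fingers and muffler above 3 N), for 0.3 s.
At the end, for the whole second after the job is handed in: Selector at the orange dot (1.05 to 1.35 rad); gripper holds the muffler (3 N or more), face centred on the flange within 6 mm sideways and in height, 4 mm in depth, square and upright within 0.12 rad; contact force 5 to 15 N, carriage at 6 to 14 mm, slower than 10 mm/s (all of step 3 and value of joint dial between 1.05 and 1.35 rad and linear speed of muffler below 0.01 m/s and velocity of joint carriage between -0.01 and 0.01 m/s); the arm keeps its last pose, push and grip.
It fails at once if the muffler is shoved against the engine or holder harder than 25 N (contact force between muffler and holder above 25 N).
It fails at once if a bystander is moved by more than 30 mm (distance of any of boltdish, bolt, driver, filtercover, greasejar, spanner from where it was at the start of the episode above 0.03 m).
It also fails if it takes over 61 s, if anything falls off the work surface, if the arm or the gripper's body presses on something with over 40 N, if the wrist force passes 120 N, or if a joint passes its speed limit or range.

## Robot

A 6-joint arm with a two-finger parallel gripper is mounted at the origin on the work surface. World frame = base frame: x ahead of the robot, y to its left, z up, the work surface at z = 0. Lengths are in mm, angles in degrees, forces in N, time in s.
With the tool pointing down it reaches from about 300 to 850 mm from the base axis. Payload 4.2 kg.
Tool frame: the origin (TCP) lies midway between the tips of the shut fingers; the grasp point (between the pads) lies 19 mm behind it; z points along the fingers, y is the line along which they close (so a half turn about z gives the same grasp; the last joint's range is limited). The gripper opens to 91 mm and grips with 3 to 60 N. Pads are 32 mm wide; open, the fingers measure 118 mm over their backs; the gripper's body (76 mm by 178 mm) begins 60 mm behind the grasp point.
Start: joints at [-1.146, 18.312, 89.639, -0, 72.044, -1.146], TCP at [575.016, 0, 213.976] pointing down, gripper open.
Joint ranges: [-177.97, 177.97], [-48.28, 115.42], [12.27, 149.76], [-77.06, 257.06], [2.81, 150.46], [-146.56, 146.56]. Speed limits (degrees/s): [147.25, 147.25, 180, 180, 180, 180].

## Interface

Orientations are given as [roll, pitch, yaw] about the fixed x, y, z axes, in that order (R = Rz(yaw) Ry(pitch) Rx(roll)).
In Python, from workcell import state, grab_frame, camera_model, workorder gives the robot as it stands.
- The arm moves only by the tool carry_out, never from a script. Its argument "commands" is a list of rows, each a list of 7 numbers: the turn, a rotation vector about the tool's x, y, z in degrees, then the shift along the tool's x, y, z in mm, then the opening, from -1 (shut) to 1 (fully open). In form: [[ax, ay, az, dx, dy, dz, hand], ...]. A call has 1 to 20 rows; each row is the pose to reach, as a shift and turn from the pose commanded when the call began, along the tool's axes at that moment; what a row does not reach only later rows make up. A row lasts 1/10 s, in which the tool goes at most 50 mm and 8.59 degrees, less where a joint would pass 70% of its speed; a pose out of reach is approached as far as the arm can. A call with a gripper value outside its range is refused whole. The fingers move at their own pace and stop on an object; "force" is the grip in N (left out, the last holds). Time passes only in rows, so rows that repeat a pose let the fingers close. It gives the time, the measured TCP pose, the force, the opening and the grip force at its end, in the units of the state.
- state(): the state, without advancing time (a new reading comes with each control period).
- grab_frame(name): name is "scene" or "side" or "wrist"; returns the picture (480x640x3 uint8, red, green, blue); there is no depth.
- camera_model(name): a dict with "fx", "fy", "cx", "cy" (pixels), "origin" and "rotation" of the camera in the world; the wrist camera has in their place "mount" (4x4, takes a point from camera to tool coordinates, whose origin is the TCP and whose axes are the flange's). Camera axes: x right, y up, looking along -z (the intrinsics and any distortion apply to the point x, -y, -z); pixel columns grow to the right and rows downward; lengths in mm; the calibration is good to about 2 mm. A picture is of the moment at which its call begins: read the wrist's pose just before it. camera_model takes no time and is no camera call.
- workorder.job_done(): hands the job in; it is judged then, once.
The state is a dict: "time_s": time; "qpos": joint angles; "qvel": joint speeds; "effort": joint torques, N m; "ee_pos": TCP position; "ee_rot": TCP orientation; "force": force on the tool from outside, world axes, zero at the start; "torque": the same for the moment, N m; "gripper_width": finger opening in mm; "gripper_force": force on a finger pad.
Only numpy, scipy, OpenCV 4.12 (cv2) and the standard library are available. Lean on these libraries where they do the work, as an engineer would, in place of code of your own. Each camera call takes 0.05 s, during which the arm holds its last target. There are 200 camera calls.

## Working session

There is one attempt and no reset: what is moved stays moved. The work goes in short steps, Python scripts to look and compute and a tool call to move; the robot and the scene stay as the last step left them, time stands still between calls to the robot, and variables do not carry over. Pictures are saved under pics/ and viewed, at most 10 in all, crops included, and the job is handed in when it is done.

Besides the shell and the picture viewer there is one more tool, called after ">>>" as name([rows], argument=value, ...), one row to a line, values as JSON. carry_out: Moves the arm, as the interface text tells. Its arguments: {"type":"object","properties":{"commands":{"type":"array"},"force":{"type":"number"}},"required":["commands"]}

```bash
mkdir -p pics; ls
python3 - <<'E'
from workcell import state, grab_frame, camera_model
import cv2
print(state())
for n in("scene","side","wrist"):
    print(n,camera_model(n))
    cv2.imwrite(f"pics/{n}0.png",grab_frame(n)[:,:,::-1])
E
```

```text
pics
{'time_s': 0.0, 'qpos': array([-1.14668666e+00,  1.83507611e+01,  8.97062643e+01, -3.58848019e-03,
        7.20462302e+01, -1.14862513e+00]), 'qvel': array([ 0.07423107, -0.07676559,  0.00055303, -0.08949985,  0.0355433 ,
        0.01768157]), 'effort': array([-5.01459035e-04, -4.12465632e+01, -2.31973493e+01,  7.28826877e-02,
        4.58198413e-02, -1.41870069e-04]), 'ee_pos': array([ 5.74479294e+02, -1.65519439e-02,  2.13130092e+02]), 'ee_rot': array([-1.79896697e+02,  1.34120194e-03,  9.00030489e+01]), 'force': array([-0.23195132,  0.90977173,  0.58595033]), 'torque': array([-0.00441   ,  0.01175663,  0.04433205]), 'gripper_force': 0.0, 'gripper_width': 91.22997850782508}
scene {'fx': 447.5409541699891, 'fy': 447.5409541699891, 'cx': 321.92545339879655, 'cy': 242.0411329718498, 'origin': array([974.3011481 , 447.56918106, 795.05348098]), 'rotation': array([4.05791455e+01, 2.80727009e-02, 1.27745242e+02])}
side {'fx': 556.1924415909073, 'fy': 556.1924415909073, 'cx': 316.30432767111245, 'cy': 244.08885614330373, 'origin': array([ 284.48286135, -998.44533295, 1031.96518097]), 'rotation': array([ 48.53445164,   0.76325455, -12.31811338])}
wrist {'fx': 410.680373777991, 'fy': 410.680373777991, 'cx': 321.8676261745348, 'cy': 242.09686836092538, 'mount': array([[-5.76787899e-05,  9.54497054e-01,  2.98220338e-01,
         8.57607580e+01],
       [ 9.99999681e-01, -1.82711064e-04,  7.78202940e-04,
        -1.08235020e+00],
       [ 7.97280569e-04,  2.98220288e-01, -9.54496739e-01,
        -1.71431041e+02],
       [ 0.00000000e+00,  0.00000000e+00,  0.00000000e+00,
         1.00000000e+00]])}
```

View pics/scene0.png

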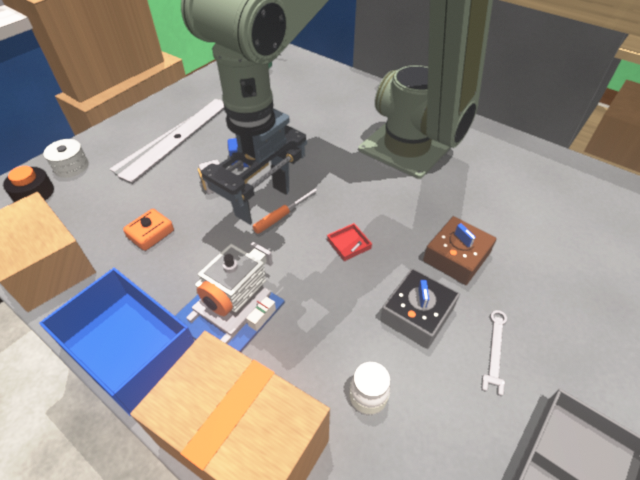

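View pics/side0.png

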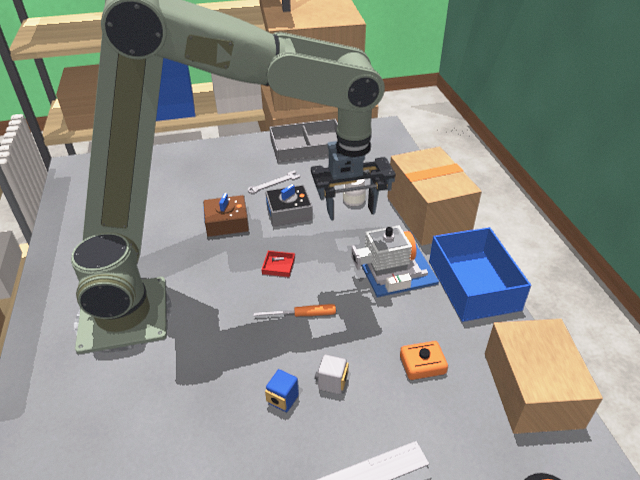

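```bash
cat > h.py <<'E'
import numpy as np, cv2
from scipy.spatial.transform import Rotation as Ro
from workcell import state, grab_frame, camera_model
def cam(n,st=None):
    c=camera_model(n)
    if n=="wrist":
        st=st or state(); R=Ro.from_euler('xyz',st['ee_rot'],degrees=True).as_matrix(); M=c['mount']
        return c,R@M[:3,:3],R@M[:3,3]+st['ee_pos']
    return c,Ro.from_euler('xyz',c['rotation'],degrees=True).as_matrix(),np.array(c['origin'])
def back(C,u,v,z):
    c,R,o=C; d=R@np.array([(u-c['cx'])/c['fx'],-(v-c['cy'])/c['fy'],-1]); return o+d*(z-o[2])/d[2]
def proj(C,p):
    c,R,o=C; q=R.T@(np.asarray(p,float)-o); return np.array([c['cx']-c['fx']*q[0]/q[2],c['cy']+c['fy']*q[1]/q[2]])
E
python3 - <<'E'
from h import *
s=cv2.imread('pics/scene0.png');d=cv2.imread('pics/side0.png')
def z(i,x,y,w,h,k): return cv2.resize(i[y:y+h,x:x+w],None,fx=k,fy=k,interpolation=cv2.INTER_CUBIC)
a=z(s,375,260,100,75,4);b=z(s,175,235,120,120,2.5)
c=z(d,255,340,100,75,4);e=z(d,345,220,100,75,4)
b=z(s,190,240,100,75,4)
cv2.imwrite('pics/m1.png',np.vstack([np.hstack([a,b]),np.hstack([c,e])]))
S=cam('scene');D=cam('side')
print('console',back(S,421,297,55),back(D,289,195,55))
print('muf',back(D,335,363,66), 'port flange',back(D,358,255,75),back(S,262,250,75))
E
```

```text
console [466.63270885 300.89533544  55.        ] [475.86437348 316.64336591  55.        ]
muf [ 462.70456751 -306.96808198   66.        ] port flange [597.23660649  -2.60550065  75.        ] [580.6618126  -15.75550424  75.        ]
```

View pics/m1.png

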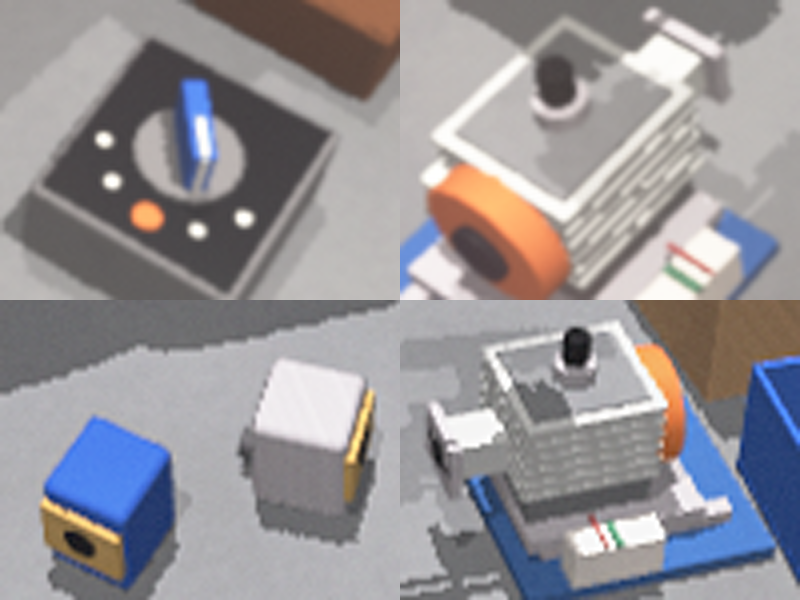

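Run:
```python
from h import *
S=cam('scene');D=cam('side')
f=lambda x,y,X,Y:((x+.5)/4-.5+X,(y+.5)/4-.5+Y)
B=lambda C,x,y,X,Y,z:back(C,*f(x,y,X,Y),z)
cs=np.array([B(S,x,y,375,260,55) for x,y in [(150,40),(335,135),(228,293),(38,185)]]);print(cs.round(0),cs.mean(0),np.linalg.norm(np.diff(cs,axis=0),axis=1))
ds=np.array([B(S,x,y,375,260,55) for x,y in [(244,217),(197,230),(147,215),(112,181),(104,140)]])
dc=B(S,190,153,375,260,60);print('disc',dc)
v=ds-dc;print(np.linalg.norm(v[:,:2],axis=1),np.degrees(np.arctan2(v[:,1],v[:,0])))
bar=[B(S,x,y,375,260,90) for x,y in [(193,82),(203,153)]];print('bar ends',bar)
w=bar[1]-bar[0];print(np.degrees(np.arctan2(w[1],w[0])),np.linalg.norm(w))
m=np.array([B(D,x,y-300,255,340,66) for x,y in [(283,360),(368,375),(358,448),(255,437)]]);print(m.round(0),m.mean(0))
# engine: block top corners z119, plug
e=np.array([B(S,x-400,y,190,240,119) for x,y in [(566,17),(695,90),(568,220),(432,133)]]);print('blk',e.round(0),e.mean(0))
e=np.array([B(D,x-400,y-300,345,220,119) for x,y in [(485,350),(615,322),(667,402),(515,432)]]);print('blk',e.round(0),e.mean(0))
print('plug',B(S,553-400,62,190,240,152),B(D,579-400,335-300,345,220,152))
print('flange top',B(S,648-400,12,190,240,95),B(S,727-400,48,190,240,95),B(D,432-400,105,345,220,95),B(D,455-400,150,345,220,95))
```

```text
[[419. 253.  55.]
 [414. 355.  55.]
 [524. 356.  55.]
 [528. 255.  55.]] [471.26113915 304.62727801  55.        ] [102.54775044 110.45200202 101.51774188]
disc [470.50772386 304.63894152  60.        ]
[39.68757316 40.31497776 40.24571281 40.98749167 41.5504122 ] [ 71.16332601  35.3463934    0.42018626 -33.964155   -67.55622167]
bar ends [array([454.2711036 , 291.33479105,  90.        ]), array([487.34347851, 315.28831958,  90.        ])]
35.914913531068585 40.835689182582335
[[ 448. -281.   66.]
 [ 490. -301.   66.]
 [ 473. -344.   66.]
 [ 423. -326.   66.]] [ 458.23357101 -313.09502497   66.        ]
blk [[631. -47. 119.]
 [625.  35. 119.]
 [715.  40. 119.]
 [720. -45. 119.]] [672.77675101  -4.05242524 119.        ]
blk [[625.  30. 119.]
 [714.  37. 119.]
 [720. -44. 119.]
 [622. -49. 119.]] [670.358649    -6.27977671 119.        ]
plug [670.34620675  -7.68219718 152.        ] [673.13537378  -6.91255056 152.        ]
flange top [590.14486736 -33.17411339  95.        ] [583.13645191  15.01631886  95.        ] [586.61192746  12.58345072  95.        ] [589.52074539 -31.12054756  95.        ]
```

>>> carry_out([
  [0, 0, 5, 30, -10, 5, 1],
  [0, 0, 11, 60, -20, 10, 1],
  [0, 0, 17, 90, -30, 15, 1],
  [0, 0, 23, 120, -40, 20, 1],
  [0, 0, 29, 155, -52, 26, 1],
  [0, 0, 35, 190, -65, 32, 1],
  [0, 0, 41, 225, -77, 38, 1],
  [0, 0, 47, 260, -90, 44, 1],
  [0, 0, 51, 285, -98, 50, 1],
  [0, 0, 54.6, 304.6, -104.5, 54, 1],
  [0, 0, 54.6, 304.6, -104.5, 54, 1],
  [0, 0, 54.6, 304.6, -104.5, 54, 1],
  [0, 0, 54.6, 304.6, -104.5, 54, 1],
], force=20)

```text
time_s: 1.45
ee_pos: [470.9, 303.8, 160.1]
ee_rot: [180.0, -0.0, 35.4]
force: [-0.4, 1.0, 0.3]
gripper_width: 91.0
gripper_force: 0.0
```

Run:
```python
from h import *
st=state();print(st['time_s'],st['ee_pos'],st['ee_rot'],st['qpos'])
C=cam('wrist',st);i=grab_frame('wrist')[:,:,::-1].copy();cv2.imwrite('pics/w1.png',i)
print(proj(C,[470.5,304.6,90]),proj(C,[470.5,304.6,60]))
```

```text
1.45 [470.86481928 303.77551236 160.0879999 ] [ 1.79970695e+02 -2.01670362e-03  3.54003289e+01] [ 3.16693207e+01  1.92607311e+01  9.63894004e+01 -3.22956531e-02
  6.43459526e+01  8.62829733e+01]
[322.70289127 255.46754401] [322.57595211 241.19103613]
```

View pics/w1.png

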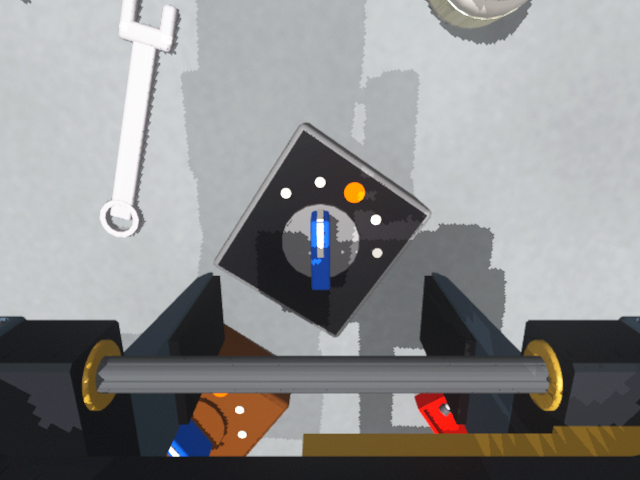

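>>> carry_out([
  [0, 0, 0, 0, -1, 20, 1],
  [0, 0, 0, 0, -1, 45, 1],
  [0, 0, 0, 0, -1, 70, 1],
  [0, 0, 0, 0, -1, 85, 1],
  [0, 0, 0, 0, -1, 94, 1],
  [0, 0, 0, 0, -1, 94, 1],
  [0, 0, 0, 0, -1, 94, -1],
  [0, 0, 0, 0, -1, 94, -1],
  [0, 0, 0, 0, -1, 94, -1],
  [0, 0, 0, 0, -1, 94, -1],
  [0, 0, 0, 0, -1, 94, -1],
  [0, 0, 0, 0, -1, 94, -1],
  [0, 0, 0, 0, -1, 94, -1],
  [0, 0, 0, 0, -1, 94, -1],
  [0, 0, 0, 0, -1, 94, -1],
], force=20)

```text
time_s: 3.0
ee_pos: [470.0, 305.4, 66.0]
ee_rot: [180.0, -0.0, 35.4]
force: [0.2, -0.5, 0.7]
gripper_width: 22.1
gripper_force: 0.0
```

>>> carry_out([
  [0, 0, 0, 0, 0, 0, -1],
  [0, 0, 0, 0, 0, 0, -1],
  [0, 0, 0, 0, 0, 0, -1],
  [0, 0, 0, 0, 0, 0, -1],
  [0, 0, 0, 0, 0, 0, -1],
])

```text
time_s: 3.5
ee_pos: [470.3, 304.8, 66.0]
ee_rot: [179.9, -0.0, 35.4]
force: [2.2, -5.1, 0.1]
gripper_width: 11.6
gripper_force: 20.0
```

>>> carry_out([
  [0, 0, 5, 0, 0, 0, -1],
  [0, 0, 11, 0, 0, 0, -1],
  [0, 0, 17, 0, 0, 0, -1],
  [0, 0, 23, 0, 0, 0, -1],
  [0, 0, 29, 0, 0, 0, -1],
  [0, 0, 34.5, 0, 0, 0, -1],
  [0, 0, 34.5, 0, 0, 0, -1],
  [0, 0, 34.5, 0, 0, 0, -1],
  [0, 0, 34.5, 0, 0, 0, -1],
  [0, 0, 34.5, 0, 0, 0, 0],
  [0, 0, 34.5, 0, 0, 0, 1],
  [0, 0, 34.5, 0, 0, 0, 1],
  [0, 0, 34.5, 0, 0, 0, 1],
  [0, 0, 34.5, 0, 0, 0, 1],
  [0, 0, 34.5, 0, 0, -30, 1],
  [0, 0, 34.5, 0, 0, -65, 1],
  [0, 0, 34.5, 0, 0, -100, 1],
  [0, 0, 34.5, 0, 0, -130, 1],
  [0, 0, 34.5, 0, 0, -130, 1],
  [0, 0, 34.5, 0, 0, -130, 1],
])

```text
time_s: 5.5
ee_pos: [469.9, 305.5, 196.4]
ee_rot: [-180.0, -0.1, 0.9]
force: [0.1, -0.2, -0.2]
gripper_width: 91.0
gripper_force: 0.0
```

Run:
```python
from h import *
st=state();print(st['time_s'],st['ee_pos'],st['ee_rot'],st['qpos'])
i=grab_frame('wrist')[:,:,::-1].copy()
cv2.imwrite('pics/w2.png',i[100:350,150:500])
```

```text
5.5 [469.90368683 305.51040867 196.35102096] [-1.79962434e+02 -5.30478996e-02  9.01156197e-01] [3.18515004e+01 1.76453838e+01 9.32458571e+01 5.28422606e-03
 6.90439448e+01 1.20948440e+02]
```

View pics/w2.png

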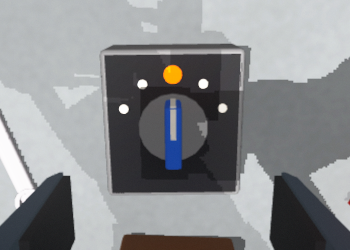

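>>> carry_out([
  [0, 0, 1, -1, 20, 0, 1],
  [0, 0, 2, -2, 55, 0, 1],
  [0, 0, 3, -3, 95, 0, 1],
  [0, 0, 5, -5, 135, 0, 1],
  [0, 0, 7, -6, 175, 0, 1],
  [0, 0, 9, -8, 215, 0, 1],
  [0, 0, 11, -9, 255, 0, 1],
  [0, 0, 13, -10, 295, 0, 1],
  [0, 0, 15, -12, 335, 0, 1],
  [0, 0, 17, -13, 375, 0, 1],
  [0, 0, 19, -15, 415, 0, 1],
  [0, 0, 21, -16, 455, 0, 1],
  [0, 0, 23, -18, 495, 0, 1],
  [0, 0, 24, -19, 535, 0, 1],
  [0, 0, 24.4, -20, 570, 0, 1],
  [0, 0, 24.4, -22, 600, 0, 1],
  [0, 0, 24.4, -22, 618, 0, 1],
  [0, 0, 24.4, -22, 618, 0, 1],
  [0, 0, 24.4, -22, 618, 0, 1],
  [0, 0, 24.4, -22, 618, 0, 1],
])

```text
time_s: 7.55
ee_pos: [457.6, -311.5, 195.6]
ee_rot: [-180.0, 0.1, -23.4]
force: [-0.1, 0.3, -0.4]
gripper_width: 91.5
gripper_force: 0.0
```

Run:
```python
from h import *
st=state();print(st['time_s'],st['ee_pos'],st['ee_rot'],st['qpos'])
i=grab_frame('wrist')[:,:,::-1].copy()
cv2.imwrite('pics/w3.png',i)
C=cam('wrist',st);print(proj(C,[458,-313,66]))
# steel top: muffler model edges projected for fit later
```

```text
7.55 [ 457.55194015 -311.45464906  195.58014168] [-1.79953918e+02  6.70927998e-02 -2.34361782e+01] [-3.54524253e+01  1.71284029e+01  9.41196210e+01  3.33557566e-02
  6.88271958e+01  7.79717120e+01]
[323.90346957 227.31909604]
```

View pics/w3.png

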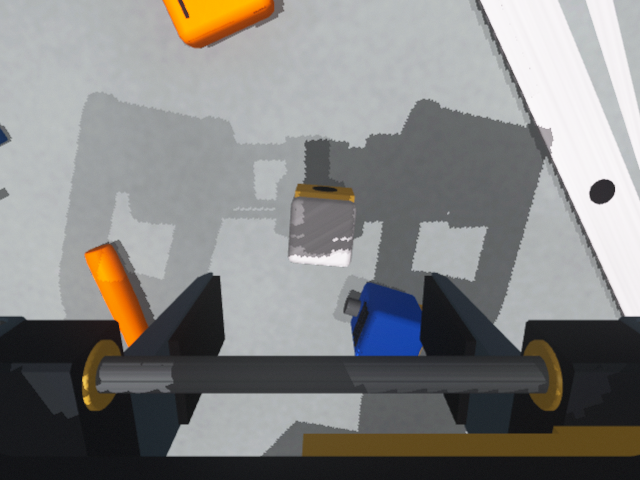

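Run:
```python
from h import *
i=cv2.imread('pics/w3.png');st={'ee_pos':np.array([457.55,-311.45,195.58]),'ee_rot':np.array([-179.954,.067,-23.436])}
C=cam('wrist',st)
h=cv2.cvtColor(i,cv2.COLOR_BGR2HSV)
m=((h[...,0]>15)&(h[...,0]<32)&(h[...,1]>120)).astype(np.uint8);m[:170]=0;m[215:]=0;m[:,:270]=0;m[:,380:]=0
ys,xs=np.nonzero(m);print('brass',xs.min(),xs.max(),ys.min(),ys.max())
# brass plate lower boundary (top edge) per column
for x in range(xs.min(),xs.max()+1,6): print(x,ys[xs==x].min(),ys[xs==x].max(),end='; ')
cs=[(291,197),(355,201),(352,266),(289,260)]
P=np.array([back(C,*c,66)[:2] for c in cs]);print(P,P.mean(0),np.linalg.norm(P-np.roll(P,-1,0),axis=1))
for a,b in((3,0),(2,1)): d=P[b]-P[a];print(np.degrees(np.arctan2(d[1],d[0])))
for a,b in((0,1),(3,2)): d=P[b]-P[a];print(np.degrees(np.arctan2(d[1],d[0]))+90)
g=cv2.cvtColor(i,cv2.COLOR_BGR2GRAY).astype(float)
# vertical side edges: subpixel gradient per row
for lo,hi in((280,300),(345,365)):
    pts=[]
    for y in range(205,258,3):
        dg=np.abs(np.diff(cv2.GaussianBlur(g,(3,3),0)[y,lo:hi]));pts.append((y,lo+np.argmax(dg)+.5))
    print(pts,np.polyfit(*np.array(pts).T,1))
```

```text
brass 295 354 184 201
295 192 196; 301 184 195; 307 185 196; 313 185 196; 319 191 197; 325 191 198; 331 187 198; 337 187 199; 343 188 199; 349 188 200; [[ 489.12093855 -299.83389315]
 [ 467.42406961 -342.28171091]
 [ 420.48272661 -320.72869971]
 [ 444.61308314 -277.62641291]] [ 455.41020448 -310.11767917] [47.67149415 51.65289899 49.39717841 49.74054053]
-26.517197084412018
-24.66211401054774
-27.073490380119523
-29.24181903107346
[(205, np.float64(290.5)), (208, np.float64(290.5)), (211, np.float64(289.5)), (214, np.float64(289.5)), (217, np.float64(289.5)), (220, np.float64(289.5)), (223, np.float64(289.5)), (226, np.float64(289.5)), (229, np.float64(288.5)), (232, np.float64(288.5)), (235, np.float64(288.5)), (238, np.float64(288.5)), (241, np.float64(288.5)), (244, np.float64(287.5)), (247, np.float64(287.5)), (250, np.float64(287.5)), (253, np.float64(287.5)), (256, np.float64(289.5))] [-4.91916065e-02  3.00227554e+02]
[(205, np.float64(354.5)), (208, np.float64(355.5)), (211, np.float64(355.5)), (214, np.float64(355.5)), (217, np.float64(355.5)), (220, np.float64(355.5)), (223, np.float64(363.5)), (226, np.float64(362.5)), (229, np.float64(361.5)), (232, np.float64(362.5)), (235, np.float64(361.5)), (238, np.float64(351.5)), (241, np.float64(352.5)), (244, np.float64(352.5)), (247, np.float64(352.5)), (250, np.float64(347.5)), (253, np.float64(350.5)), (256, np.float64(349.5))] [-1.40006880e-01  3.87827141e+02]
```

>>> carry_out([
  [0, 0, 3.5, -2, 0, 25, 1],
  [0, 0, 3.5, -2, 0, 60, 1],
  [0, 0, 3.5, -2, 0, 95, 1],
  [0, 0, 3.5, -2, 0, 130, 1],
  [0, 0, 3.5, -2, 0, 155, 1],
  [0, 0, 3.5, -2, 0, 168, 1],
  [0, 0, 3.5, -2, 0, 172, 1],
  [0, 0, 3.5, -2, 0, 172, 1],
  [0, 0, 3.5, -2, 0, 172, -1],
  [0, 0, 3.5, -2, 0, 172, -1],
  [0, 0, 3.5, -2, 0, 172, -1],
  [0, 0, 3.5, -2, 0, 172, -1],
  [0, 0, 3.5, -2, 0, 172, -1],
  [0, 0, 3.5, -2, 0, 172, -1],
  [0, 0, 3.5, -2, 0, 172, -1],
  [0, 0, 3.5, -2, 0, 172, -1],
  [0, 0, 3.5, -2, 0, 172, -1],
  [0, 0, 3.5, -2, 0, 172, -1],
  [0, 0, 3.5, -2, 0, 172, -1],
  [0, 0, 3.5, -2, 0, 172, -1],
], force=40)

```text
time_s: 9.6
ee_pos: [455.8, -311.7, 24.2]
ee_rot: [-180.0, 0.0, -27.0]
force: [1.9, 3.8, 4.5]
gripper_width: 50.1
gripper_force: 40.0
```

>>> carry_out([
  [0, 0, 0, 0, 0, -8, -1],
  [0, 0, 0, 0, 0, -25, -1],
  [0, 0, 0, 0, 0, -50, -1],
  [0, 0, 0, 0, 0, -80, -1],
  [0, 0, -2, -6, -15, -105, -1],
  [0, 0, -5, -16, -45, -115, -1],
  [0, 0, -8, -26, -75, -120, -1],
  [0, 0, -12, -36, -105, -120, -1],
  [0, 0, -15, -46, -137, -120, -1],
  [0, 0, -19, -57, -170, -120, -1],
  [0, 0, -23, -68, -203, -120, -1],
  [0, 0, -27, -79, -235, -120, -1],
  [0, 0, -30, -88, -262, -120, -1],
  [0, 0, -31, -94, -279, -120, -1],
  [0, 0, -31, -95.6, -284.6, -120, -1],
  [0, 0, -31, -95.6, -284.6, -120, -1],
  [0, 0, -31, -95.6, -284.6, -120, -1],
  [0, 0, -31, -95.6, -284.6, -120, -1],
])

```text
time_s: 11.4
ee_pos: [499.7, -16.2, 143.9]
ee_rot: [180.0, 0.0, 3.9]
force: [0.0, -0.5, -4.5]
gripper_width: 49.7
gripper_force: 40.0
```

Run:
```python
from h import *
st=state();print(st)
C=cam('wrist',st)
for n in('wrist','side','scene'): cv2.imwrite(f'pics/{n}4.png',grab_frame(n)[:,:,::-1])
d=cv2.imread('pics/side4.png')
w=cv2.imread('pics/wrist4.png')
cv2.imwrite('pics/m4.png',w)
print(proj(C,[586.5,-9.5,95]))
```

```text
{'time_s': 11.4, 'qpos': array([-3.14908215e+00,  1.49626176e+01,  1.05399036e+02, -3.64900131e-02,
        5.96469905e+01,  8.29434138e+01]), 'qvel': array([-3.91878487e-02, -7.04252620e-02,  1.01426236e-02,  2.28509672e-01,
       -1.81209883e-04, -5.76820965e-04]), 'effort': array([ 2.40766285e-01, -3.75514519e+01, -2.21804738e+01,  4.62857948e-02,
       -6.91347895e-02, -7.72086951e-04]), 'ee_pos': array([499.68422975, -16.15861671, 143.85358271]), 'ee_rot': array([1.79969816e+02, 1.24512131e-02, 3.92594248e+00]), 'force': array([ 0.04336235, -0.53094024, -4.45731962]), 'torque': array([-0.0170943 ,  0.0839874 , -0.01108099]), 'gripper_force': 39.96001124382019, 'gripper_width': 49.700817273752904}
[322.33537169 106.81118063]
```

View pics/m4.png

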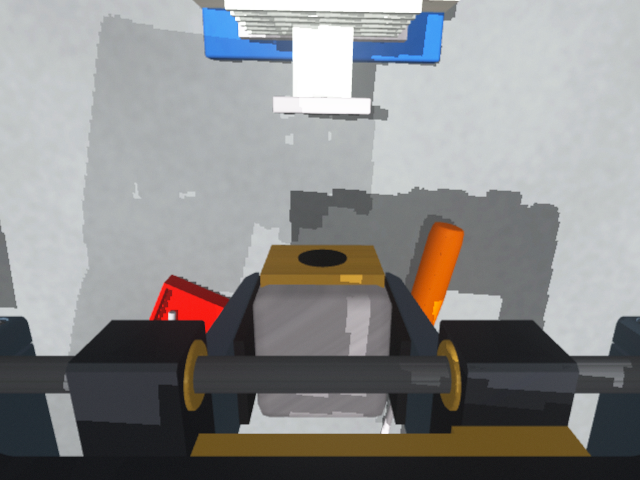

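Run:
```python
from h import *
i=cv2.imread('pics/wrist4.png');st={'ee_pos':np.array([499.68,-16.16,143.85]),'ee_rot':np.array([179.97,.012,3.926])}
C=cam('wrist',st)
g=cv2.cvtColor(i,cv2.COLOR_BGR2GRAY).astype(int)
for x in (280,300,322,345,365): print(x,g[92:122,x])
for y in (100,104,108): print(y,g[y,264:284],g[y,362:384])
h=cv2.cvtColor(i,cv2.COLOR_BGR2HSV)
m=((h[...,0]>13)&(h[...,0]<32)&(h[...,1]>120));m[:230]=0;m[300:]=0;m[:,:245]=0;m[:,400:]=0
for y in range(242,290,3):
    xs=np.nonzero(m[y])[0]; print(y,xs.min() if len(xs) else 0,xs.max() if len(xs) else 0,end='; ')
for x in (275,285,300,345,360,372): ys=np.nonzero(m[:,x])[0];print(x,ys.min(),ys.max(),i[272:288,x,1])
for X in (26,28,30):
  for z in(54,18):
    R=Ro.from_euler('z',3.926,degrees=True).as_matrix()
    print(X,z,[proj(C,np.array([499.68,-16.16,119.85])+R@[X,s*23,z]).round(1) for s in(1,-1)])
```

```text
280 [183 185 187 178 194 233 244 245 245 245 245 245 245 245 244 244 243 244
 242 232 191 172 198 199 199 191 181 179 179 180]
300 [255 255 255 255 254 239 251 253 253 253 253 253 253 253 251 245 244 244
 243 237 199 163 181 183 182 181 183 183 184 182]
322 [255 255 255 253 244 223 249 253 253 253 253 253 253 253 253 253 253 253
 253 252 242 188  93 104 107 105 145 187 186 184]
345 [255 255 255 255 255 254 242 251 253 252 252 253 253 253 253 253 253 253
 253 253 251 221 109 106 104 105 104 121 162 185]
365 [130 130 131 131 132 149 217 250 252 252 252 252 253 253 253 253 253 253
 253 253 252 232 146 101 101 100 141 180 181 182]
100 [181 182 182 182 182 183 184 185 188 228 243 245 245 245 245 245 245 245
 245 245] [252 252 253 252 252 252 252 250 221 149 127 186 210 209 208 209 210 210
 208 208 209 208]
104 [182 182 182 183 183 183 182 183 185 227 243 245 245 245 245 244 245 245
 245 245] [253 253 253 253 253 253 253 249 200 134 186 210 210 210 211 210 210 210
 210 210 210 208]
108 [181 182 181 181 181 181 181 181 169 220 242 244 244 244 244 244 243 244
 244 244] [253 253 253 253 253 2
[... 358 characters left out ...]
 283 [ 87  88  96 108 108 107 108 110 108 107 108 107 103 100 100  99]
300 246 283 [ 88  85  94 109 106 108 107 107 108 108 107 108 105  98  98 100]
345 245 284 [ 87  86 109 146 155 157 156 156 154 139 108 107 106 101 101  99]
360 245 284 [ 87  86 109 148 158 159 157 159 158 158 158 141 104 100  98  99]
372 246 284 [ 88  86  91 103 106 106 107 106 107 106 107 107 104 101 100 100]
26 54 [array([262.7, 276.9]), array([386.8, 276.8])]
26 18 [array([273.4, 246.8]), array([374.7, 246.8])]
28 54 [array([262.4, 271.8]), array([387.1, 271.8])]
28 18 [array([273.3, 242.6]), array([374.9, 242.6])]
30 54 [array([262.2, 266.8]), array([387.3, 266.7])]
30 18 [array([273.1, 238.4]), array([375.1, 238.4])]
```

Run:
```python
from h import *
st={'ee_pos':np.array([499.68,-16.16,143.85]),'ee_rot':np.array([179.97,.012,3.926])}
C=cam('wrist',st)
a=back(C,272.8,112,95);b=back(C,370.2,113.7,95);print(a,b,np.linalg.norm(b-a),(a+b)/2,np.degrees(np.arctan2(*(b-a)[:2]))+180)
# brass corners
for u,v,z in((261.2,274.5,173.85),(384.5,274.5,173.85),(272.3,245.3,137.85),(374,245.3,137.85)): print(back(C,u,v,z))
```

```text
[582.24954549  15.58972071  95.        ] [584.83111238 -34.18038194  95.        ] 49.83701039770069 [583.54032894  -9.29533061  95.        ] 357.03073850909936
[524.95703973   9.13182609 173.85      ]
[528.04753976 -36.36840472 173.85      ]
[524.74351768   9.10963677 137.85      ]
[527.87631818 -36.92505455 137.85      ]
```

>>> carry_out([
  [0, 0, 0.8, 5, -0.8, 10, -1],
  [0, 0, 0.8, 10, -0.8, 30, -1],
  [0, 0, 0.8, 20, -0.8, 50, -1],
  [0, 0, 0.8, 30, -0.8, 70, -1],
  [0, 0, 0.8, 40, -0.8, 80, -1],
  [0, 0, 0.8, 45, -0.8, 81, -1],
  [0, 0, 0.8, 45, -0.8, 81, -1],
  [0, 0, 0.8, 45, -0.8, 81, -1],
  [0, 0, 0.8, 45, -0.8, 81, -1],
])

```text
time_s: 12.45
ee_pos: [544.8, -11.1, 63.8]
ee_rot: [180.0, -0.1, 3.2]
force: [-0.4, -0.6, -3.6]
gripper_width: 50.0
gripper_force: 40.0
```

Run:
```python
from h import *
st=state();print(st['ee_pos'],st['ee_rot'],st['force'])
s=grab_frame('side')[:,:,::-1].copy();w=grab_frame('wrist')[:,:,::-1].copy()
cv2.imwrite('pics/side5.png',s);cv2.imwrite('pics/wrist5.png',w)
D=cam('side')
a=cv2.resize(s[200:310,300:440],None,fx=5,fy=5,interpolation=cv2.INTER_CUBIC)[:550,:]
cv2.imwrite('pics/m5.png',a)
```

```text
[544.77357375 -11.14674858  63.80067121] [ 1.79993814e+02 -7.15221177e-02  3.19660163e+00] [-0.39042205 -0.60519709 -3.58447509]
```

View pics/m5.png

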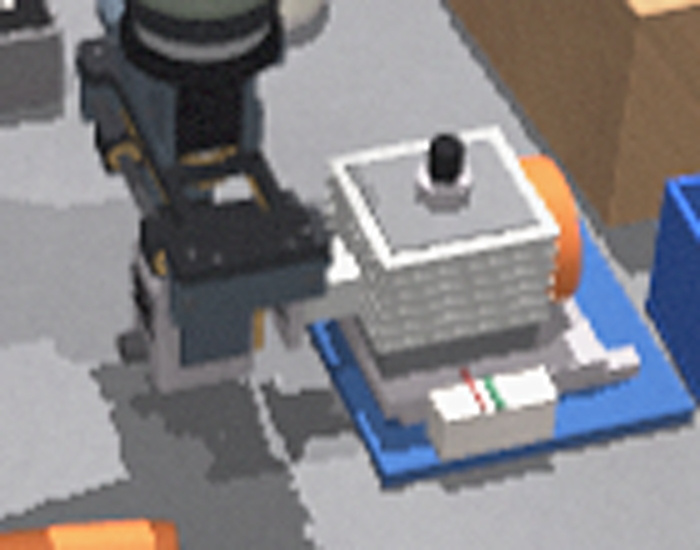

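>>> carry_out([
  [0, 0, 0, 2, 0, 0, -1],
  [0, 0, 0, 4, 0, 0, -1],
  [0, 0, 0, 6, 0, 0, -1],
  [0, 0, 0, 8, 0, 0, -1],
  [0, 0, 0, 9, 0, 0, -1],
  [0, 0, 0, 10, 0, 0, -1],
  [0, 0, 0, 11, 0, 0, -1],
  [0, 0, 0, 12, 0, 0, -1],
  [0, 0, 0, 13, 0, 0, -1],
  [0, 0, 0, 14, 0, 0, -1],
  [0, 0, 0, 15, 0, 0, -1],
  [0, 0, 0, 16, 0, 0, -1],
  [0, 0, 0, 16, 0, 0, -1],
  [0, 0, 0, 16, 0, 0, -1],
  [0, 0, 0, 16, 0, 0, -1],
])

```text
time_s: 14.05
ee_pos: [560.1, -10.3, 62.8]
ee_rot: [-180.0, 0.1, 3.2]
force: [-5.0, -0.1, -2.3]
gripper_width: 49.7
gripper_force: 40.0
```

>>> carry_out([
  [0, 0, 0, 1, 0, 0, -1],
  [0, 0, 0, 2, 0, 0, -1],
  [0, 0, 0, 3, 0, 0, -1],
  [0, 0, 0, 4, 0, 0, -1],
  [0, 0, 0, 5, 0, 0, -1],
  [0, 0, 0, 5, 0, 0, -1],
  [0, 0, 0, 5, 0, 0, -1],
  [0, 0, 0, 5, 0, 0, -1],
  [0, 0, 0, 5, 0, 0, -1],
  [0, 0, 0, 5, 0, 0, -1],
])

```text
time_s: 15.05
ee_pos: [564.0, -10.1, 62.9]
ee_rot: [-180.0, 0.2, 3.2]
force: [-6.8, -1.5, 0.1]
gripper_width: 49.9
gripper_force: 40.0
```

Run:
```python
from h import *
for n in('side','scene','wrist'):
    st=state();print(st['ee_pos'],st['ee_rot'],st['force'],st['torque']);cv2.imwrite(f'pics/{n}6.png',grab_frame(n)[:,:,::-1])
s=cv2.imread('pics/side6.png')
c=cv2.imread('pics/scene6.png')
w=cv2.imread('pics/wrist6.png')
r=lambda i,x,y,ww,hh:cv2.resize(i[y:y+hh,x:x+ww],(400,300),interpolation=cv2.INTER_CUBIC)
cv2.imwrite('pics/m6.png',np.vstack([np.hstack([r(s,320,220,120,90),r(s,375,265,60,45)]),np.hstack([r(c,220,280,80,60),r(w,202,140,240,180)])]))
```

```text
[564.01054925 -10.05891754  62.88412607] [-179.99630276    0.19731127    3.19993605] [-6.8311822  -1.4649102   0.09648442] [-0.08708581  1.26172182 -0.09240933]
[564.00096871 -10.06013807  62.87009422] [-179.99689853    0.19842646    3.20032436] [-7.58166031 -0.20865747  0.51535864] [-0.10938581  1.30901808 -0.11948753]
[564.0100246  -10.06823499  62.86147733] [-179.99716888    0.20024366    3.20124489] [-7.59185587 -0.64330338  0.34963436] [-0.16500093  1.24987913 -0.08776938]
```

View pics/m6.png

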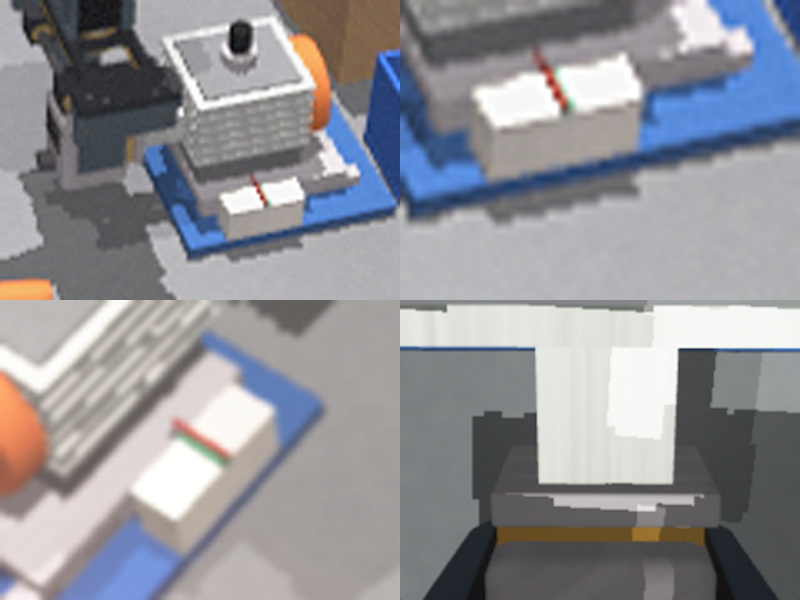

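>>> carry_out([
  [0, 0, 0, 1, 0, 0, -1],
  [0, 0, 0, 2, 0, 0, -1],
  [0, 0, 0, 2.5, 0, 0, -1],
  [0, 0, 0, 2.5, 0, 0, -1],
  [0, 0, 0, 2.5, 0, 0, -1],
  [0, 0, 0, 2.5, 0, 0, -1],
  [0, 0, 0, 2.5, 0, 0, -1],
  [0, 0, 0, 2.5, 0, 0, -1],
  [0, 0, 0, 2.5, 0, 0, -1],
  [0, 0, 0, 2.5, 0, 0, -1],
])

```text
time_s: 16.2
ee_pos: [565.7, -10.0, 62.8]
ee_rot: [-180.0, 0.3, 3.2]
force: [-9.0, -0.7, 2.3]
gripper_width: 49.6
gripper_force: 40.0
```

Run:
```python
from h import *
for n in('scene','side'):
    st=state();print(st['ee_pos'],st['ee_rot'],st['force'],st['torque'],st['gripper_force']);cv2.imwrite(f'pics/{n}7.png',grab_frame(n)[:,:,::-1])
s=cv2.imread('pics/side7.png');c=cv2.imread('pics/scene7.png')
r=lambda i,x,y,ww,hh:cv2.resize(i[y:y+hh,x:x+ww],(400,300),interpolation=cv2.INTER_CUBIC)
cv2.imwrite('pics/m7.png',np.vstack([np.hstack([r(s,375,265,60,45),r(c,220,280,80,60)]),np.hstack([r(c,375,260,100,75),r(s,320,220,120,90)])]))
```

```text
[565.67866676  -9.9810491   62.8063858 ] [-179.99396334    0.29832296    3.20315342] [-8.9608245  -0.74086444  2.28058782] [-0.18265657  1.5057725  -0.11551199] 39.96299386024475
[565.64231947  -9.95879523  62.78274692] [-179.99359702    0.30262249    3.20255401] [-9.874619   -0.64798152  2.03680606] [-0.23389241  1.47019903 -0.07187299] 39.962963461875916
```

View pics/m7.png

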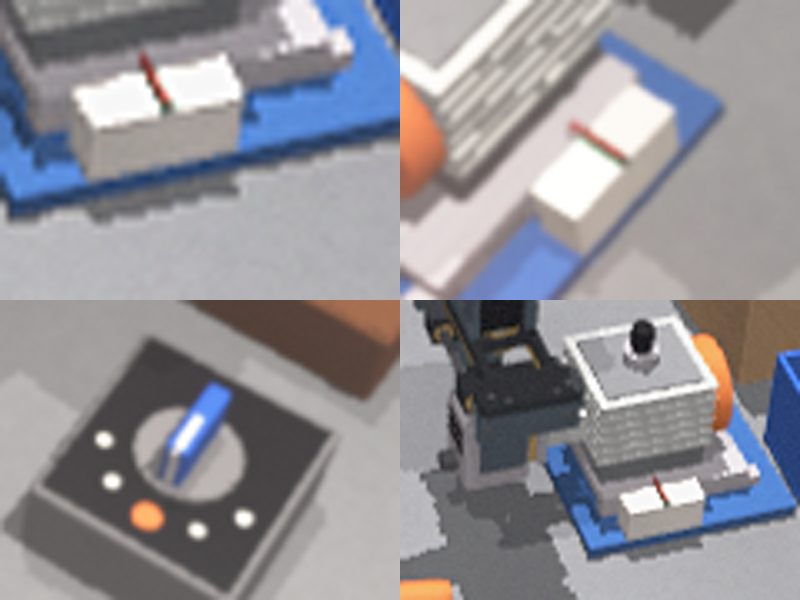

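```bash
python3 -c "
from workcell import workorder; print(workorder.job_done())"
```

```text
the job is handed in; nothing more can be done
None
```

The selector is set to the orange dot. The arm is holding the muffler's brass face on the exhaust flange at about 9.5 N, needle over the green stripe. I handed the job in from that pose; it returned no verdict.

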